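# Close up the relay box: modules home, cover snapped down, cam lock drawn tight

## Task

The tester's relay box has been serviced and must be closed up again. First push the plug-in relay modules that stand proud in its bay fully home, then lay the loose cover over the bay with its stud towards the cam lock and press it down until both side catches have snapped over its edges and it lies flush. Finally turn the wing of the cam lock clockwise as far as it goes, so that its slot hooks the stud and draws the cover tight against the seal; do not disturb the bottles, the fuse carton and the screwdriver standing about.

Things in the scene. Friction and masses are not known exactly. Their poses are not given: they have to be found in the camera images.
- relay_box: Grey sheet-metal desk enclosure, 180 x 182 mm, 92 mm high in front to 178 mm behind, fixed to the bench. Origin under its middle; x runs from its low front to its high back, z up. Its top face slopes 25 degrees, rising away from the robot, and carries the open bay with the relay modules, the cover's seat and the cam lock.
- seat (a point): Centre of the open bay (56 mm up the slope x 100 mm across), in the plane of the sloping face. x uphill along the face, y across to the left, z square out of the face (tilted 25 deg). The cover belongs here, axes parallel, underside on the face. Side rails 8 mm high, inner faces at y = +-63.6 mm, lead-in chamfered. Tight position of the cover's origin: x = y = z = 0.
- foot_rail (a point): Middle of the inner face of the foot rail below the bay (seat x = -49 mm); the rail is 15 mm high with a sloping lead-in; axes as the seat's. The cover, once down but not yet drawn, may lie anywhere from this rail (origin at seat x = -7 mm) to touching the seals (x = -1 mm).
- seal (a point): Middle between the two black rubber seal strips that face the cover's upper edge (their faces at seat x = +41 mm, 6 mm high); each yields up to 4 mm under about 2.5 N when the cover is drawn against it. Axes as the seat's.
- catch_left (a point): Tip of the left spring catch's nose, 7 mm above the face (seat y = +59.5 mm, x = 0); catch 38 mm long along x, housing up to 18 mm high out to y = 85 mm. Above the nose it slopes outwards: a cover laid on rests some 12 mm proud. Both catches together let it past under some 6 to 14 N, then hold its edges down. Axes as the seat's.
- catch_right (a point): The same point of the right catch, seat y = -59.5 mm.
- cover: Loose cover: grey plate 84 (x) x 124 (y) x 6 mm, 0.13 to 0.21 kg, underside down on the bench at first. Origin at the centre of the plate's underside, z up. A tongue 14 mm wide, 6 mm thick runs from the middle of its +x edge to x = 68 mm and carries the stud. It goes on one way round: stud uphill, axes parallel to the seat's.
- cover_rib (a point): Middle of the top edge of the cover's black finger rib, at cover x = y = 0, z = 30 mm; the rib is 60 mm long along y, 10 mm thick along x and stands from z = 6 to 30 mm: the grip, and firm enough to press on.
- stud (a point): Top of the upright headed steel stud on the cover's tongue, at cover x = 58 mm, y = 0, z = 17 mm: shank 6 mm diameter, head 13 mm diameter from z = 13 to 17 mm.
- relay0 (a joint): How far relay module 0 stands proud of its home position, m, along the seat's z: 0 = fully home, at most 0.012. Contact friction of about 6 N must be overcome to push it; it stays where it is left.
- relay1 (a joint): The same for relay module 1.
- relay2 (a joint): The same for relay module 2.
- relay0_top (a point): Centre of the flat top of relay module 0, a dark plastic block 46 mm (uphill) x 26 mm (across), axes as the seat's. Three like modules stand side by side at seat y = -32, 0 and +32 mm in any order; two stand 6 to 10 mm proud, one is home. Home, the top lies 2 mm below the face (seat z = -2 mm); a proud one keeps the cover from going down.
- relay1_top (a point): The same point of relay module 1.
- relay2_top (a point): The same point of relay module 2.
- cam_lock (a joint): Angle of the cam lock, rad, growing clockwise as seen looking down on the face. Near 0 at the start: open, clear of the stud's place. From 0.4 its slot takes the stud, from 1.2 the cover is drawn home, end stop 1.5. Stays where left; turning takes 0.05 to 0.25 N m. Turn it past 0.3 only with the cover right down, else it jams.
- cam_wing (a point): Point on the cam lock's axis (seat x = 79 mm, y = 0), 30 mm above the face, turning with the wing. z along the axis. The wing is a black bar 42 mm long along this y, 9 mm thick along x, 19 to 42 mm above the face; at joint 0 it lies across the slope. The steel cam plate below reaches 38 mm out, 7.5 to 11.5 mm above the face, over the tongue, under the stud's head.
- dropper_bottle: Bystander: amber dropper bottle, 29 mm diameter, 90 mm tall, origin at the centre of its underside.
- fuse_carton: Bystander: small white carton 42 x 62 x 22 mm, origin at the centre of its underside.
- screwdriver: Bystander: small screwdriver, 150 mm long, lying on the bench, origin under its middle, long along its y axis.
- wash_bottle: Bystander: white wash bottle, 66 mm diameter, 199 mm tall with its bent spout, origin at its underside.

How it is judged:
On the way, in this order (a step that is already met when the one before it is completed fails the run):
1. all three relay modules are fully home (within 1.5 mm) (value of joint each of relay0, relay1, relay2 below 0.0015 m), for 0.2 s.
2. the cover lies flush in its seat under the catches, stud uphill, with the cam lock still open (z of cover in the frame of seat between -0.002 and 0.002 m and angle between the z axis of cover and the z axis of seat, either way round below 0.03 rad and angle between the x axis of cover and the x axis of seat, either way round below 0.08 rad and y of cover in the frame of seat between -0.004 and 0.004 m and x of cover in the frame of seat between -0.009 and 0.002 m and value of joint cam_lock below 0.6 rad), for 0.2 s.
At the end, for the whole second after the job is handed in: Modules within 1.5 mm of home; cover released and at rest in its seat, stud uphill, underside within 2 mm of the face and 0.03 rad of parallel, within 2 mm of its tight position (x = 0) and 4 mm of the middle sideways; cam lock past 1.25 rad (all of step 1 and z of cover in the frame of seat between -0.002 and 0.002 m and angle between the z axis of cover and the z axis of seat, either way round below 0.03 rad and angle between the x axis of cover and the x axis of seat, either way round below 0.08 rad and y of cover in the frame of seat between -0.004 and 0.004 m and x of cover in the frame of seat between -0.002 and 0.002 m and value of joint cam_lock above 1.25 rad and linear speed of cover below 0.01 m/s); the robot touches nothing.
It fails at once if the dropper bottle is pushed more than 2 cm or tipped over (distance of dropper_bottle from where it was at the start of the episode above 0.02 m or angle between dropper_bottle's own z axis and vertical above 0.5 rad).
It fails at once if the fuse carton is pushed more than 2 cm (distance of fuse_carton from where it was at the start of the episode above 0.02 m).
It fails at once if the screwdriver is pushed more than 2 cm (distance of screwdriver from where it was at the start of the episode above 0.02 m).
It fails at once if the wash bottle is pushed more than 2 cm or tipped over (distance of wash_bottle from where it was at the start of the episode above 0.02 m or angle between wash_bottle's own z axis and vertical above 0.5 rad).
It also fails if it takes over 70 s, if anything falls off the work surface, if the arm or the gripper's body presses on something with over 40 N, if the wrist force passes 120 N, or if a joint passes its speed limit or range.

## Robot

A 6-joint arm with a two-finger parallel gripper is mounted at the origin on a cart in front of the work surface, level with it; the furniture and walls round the work are solid. World frame = base frame: x ahead of the robot, y to its left, z up, the work surface at z = 0. Lengths are in m, angles in rad, forces in N, time in s.
With the tool pointing down it reaches from about 0.3 to 0.825 m from the base axis. Payload 5.4 kg.
Tool frame: the origin (TCP) lies between the finger pads; the fingertips stand 11 mm ahead of it and the grasp point (between the pads) lies 8 mm behind it; z points along the fingers, y is the line along which they close (so a half turn about z gives the same grasp; the last joint's range is limited). The gripper opens to 92 mm and grips with 3 to 60 N. Pads are 20 mm wide; open, the fingers measure 128 mm over their backs; the gripper's body (75 mm by 189 mm) begins 69 mm behind the grasp point.
Start: joints at [1.066, 0.158, 1.597, -0, 1.386, -0.21], TCP at [0.167, 0.55, 0.226] pointing down, gripper open.
Joint ranges: [-2.91, 2.91], [-0.94, 2.29], [0.18, 2.7], [-1.29, 4.43], [0.17, 2.64], [-3, 3]. Speed limits (rad/s): [2.57, 2.57, 3.14, 3.14, 3.14, 3.14].

## Interface

Orientations are given as a rotation vector (axis times angle).
In Python, from workcell import * gives the robot as it stands.
- The arm moves only by the shell command python3 -m inch 'ROWS' [FORCE]. ROWS is text: rows parted by semicolons, each of 7 numbers parted by spaces: the shift along the tool's x, y, z in units of 50 mm (1.0 is 50 mm), then the turn, a rotation vector about the tool's x, y, z in units of 8 degrees (1.0 is 8 degrees), then the opening, from 0 (shut) to 1 (fully open). A call has exactly 5 rows; each row is the pose to reach, as a shift and turn from the pose commanded when the call began, along the tool's axes at that moment; what a row does not reach only later rows make up. A row lasts 1/8 s, in which the tool goes at most 62.5 mm and 10.7 degrees, less where a joint would pass 70% of its speed; a pose out of reach is approached as far as the arm can. A call with a gripper value outside its range is refused whole. The fingers move at their own pace and stop on an object; FORCE is the grip in N (left out, the last holds). Time passes only in rows, so rows that repeat a pose let the fingers close, or fill a call up. It gives the time, the measured TCP pose, the force, the opening and the grip force at its end, in the units of the state.
- get_state(): the state, without advancing time (a new reading comes with each control period).
- snapshot(name): name is "scene" or "top" or "wrist"; returns the picture (420x560x3 uint8, blue, green, red); there is no depth.
- camera_model(name): a dict with "mtx" (3x3 intrinsics, pixels), "eye" and "orientation" of the camera in the world. Camera axes: x right, y up, looking along -z (the intrinsics and any distortion apply to the point x, -y, -z); pixel columns grow to the right and rows downward; lengths in m; the calibration is good to about 2 mm. A picture is of the moment at which its call begins: read the wrist's pose just before it. camera_model takes no time and is no camera call; for the wrist camera it gives the pose at the moment of the call.
- hand_in(): hands the job in; it is judged then, once.
The state is a dict: "time": time; "qpos": joint angles; "qd": joint speeds; "joint_torque": joint torques, N m; "tool_pos": TCP position; "tool_rot": TCP orientation; "force": force on the tool from outside, world axes, zero at the start; "ft_torque": the same for the moment, N m; "finger_gap": finger opening in m; "grip_force": force on a finger pad.
Only numpy, scipy, OpenCV 4.12 (cv2) and the standard library are available. Lean on these libraries where they do the work, as an engineer would, in place of code of your own. Each camera call takes 0.05 s, during which the arm holds its last target. There are 200 camera calls.

## Working session

There is one attempt and no reset: what is moved stays moved. The work goes in short steps, Python scripts to look and compute and a shell command to move; the robot and the scene stay as the last step left them, time stands still between calls to the robot, and variables do not carry over. Pictures are saved under pics/ and viewed, at most 10 in all, crops included, and the job is handed in when it is done.

```bash
ls; mkdir -p pics; python3 - <<'E'
from workcell import *
import cv2
s=get_state();print(s)
for n in("scene","top"):
    m=camera_model(n);print(n,m)
    cv2.imwrite(f"pics/{n}0.png",cv2.resize(snapshot(n),(800,600),interpolation=cv2.INTER_CUBIC))
E
```

```text
pics
{'time': 0.0, 'qpos': array([ 1.06590536e+00,  1.59053586e-01,  1.59822577e+00, -5.57557213e-05,
        1.38620626e+00, -2.10079149e-01]), 'qd': array([-0.0003192 , -0.00060849,  0.00105904, -0.00037321, -0.00136953,
       -0.0010165 ]), 'joint_torque': array([-1.31514396e-03, -3.85550630e+01, -3.22113025e+01,  7.01769604e-02,
        3.78092355e-02, -1.44255678e-04]), 'tool_pos': array([0.16679434, 0.54963674, 0.2246196 ]), 'tool_rot': array([-4.61308185e-01, -3.10692006e+00,  2.81505320e-03]), 'force': array([-0.68686587, -0.07560309,  0.46377847]), 'ft_torque': array([-0.01121975, -0.05541126, -0.03606228]), 'grip_force': 0.0, 'finger_gap': 0.09176272734838281}
scene {'mtx': array([[518.46120965,   0.        , 287.28586336],
       [  0.        , 518.46120965, 203.70886327],
       [  0.        ,   0.        ,   1.        ]]), 'eye': array([-0.5088202 ,  0.39019942,  0.82747114]), 'orientation': array([ 0.62449116, -1.0069474 , -1.78921878])}
top {'mtx': array([[379.12410029,   0.        , 282.65422535],
       [  0.        , 379.12410029, 205.02671963],
       [  0.        ,   0.        ,   1.        ]]), 'eye': array([ 0.40057897, -0.1032185 ,  1.09995032]), 'orientation': array([ 0.09938838, -0.11255858, -1.56221914])}
```

View pics/scene0.png

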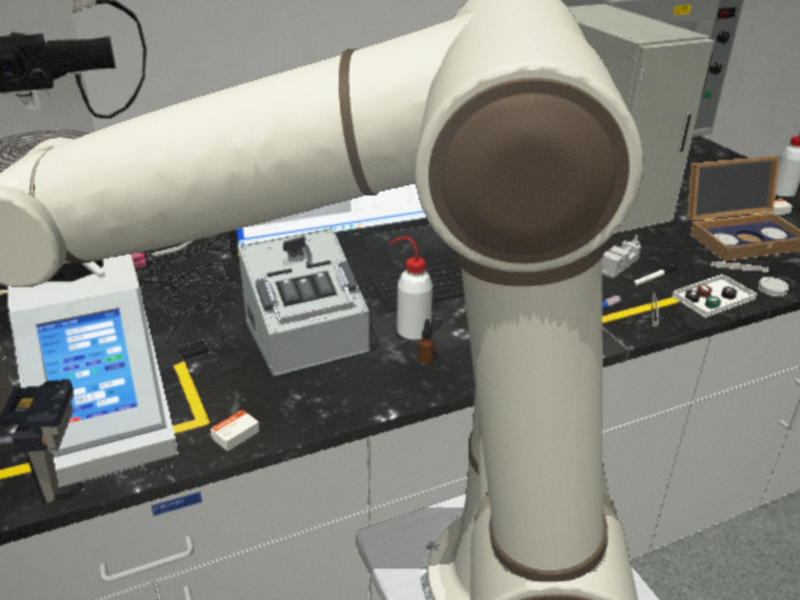

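View pics/top0.png

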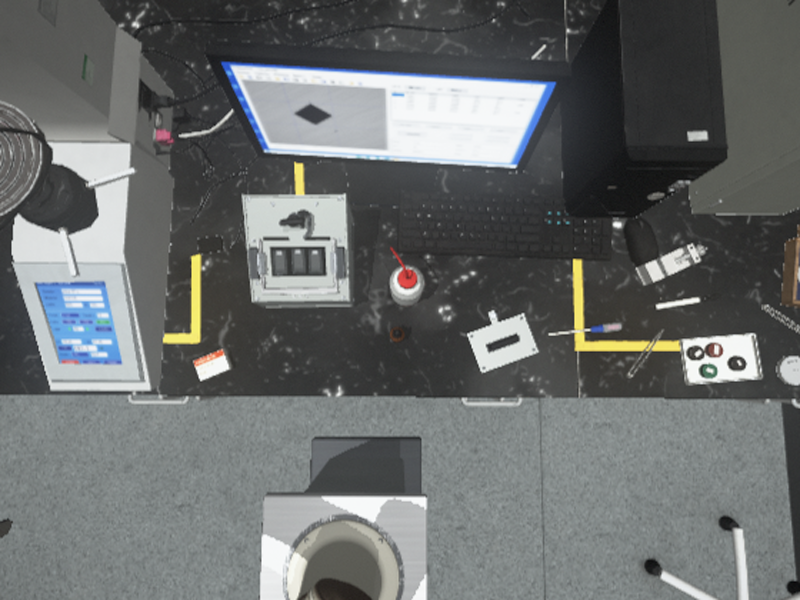

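The scene view shows the box at about (305,290). In the top view (800 px wide) the box is at (298,250), the cover's rib at (503,342) and its stud at (491,316). The wash bottle is at (405,285), the dropper at (398,333), the carton at (211,364) and the screwdriver at (590,328). I'll enlarge these.

```bash
cat > h.py <<'E'
from workcell import *
import numpy as np, cv2
from scipy.spatial.transform import Rotation as R
def cam(n):
    m=camera_model(n); return m['mtx'],np.array(m['eye']),R.from_rotvec(m['orientation']).as_matrix()
def ray(c,u,v):
    K,e,O=c; d=np.linalg.inv(K)@[u,v,1]; return e,O@(d*[1,-1,-1])
def onz(c,u,v,z):
    e,d=ray(c,u,v); return e+d*(z-e[2])/d[2]
def onplane(c,u,v,p,n):
    e,d=ray(c,u,v); return e+d*((p-e)@n)/(d@n)
def proj(c,P):
    K,e,O=c; q=(np.atleast_2d(P)-e)@O*[1,-1,-1]; q=q@K.T; return q[:,:2]/q[:,2:]
def go(p,Rt,s=None):
    "shift/turn from current pose to target, move units"
    s=s or get_state(); R0=R.from_rotvec(s['tool_rot']).as_matrix()
    d=R0.T@(np.array(p)-s['tool_pos'])/.05
    w=np.degrees(R.from_matrix(R0.T@Rt).as_rotvec())/8
    return np.round(d,3),np.round(w,3)
E
python3 - <<'E'
import cv2
from h import *
i=snapshot("top")
a=cv2.resize(i[130:220,165:255],(400,400),interpolation=cv2.INTER_CUBIC)
b=cv2.resize(i[210:270,320:380],(400,400),interpolation=cv2.INTER_CUBIC)
cv2.imwrite("pics/c1.png",np.hstack([a,b]))
E
```

```text
(no output)
```

View pics/c1.png

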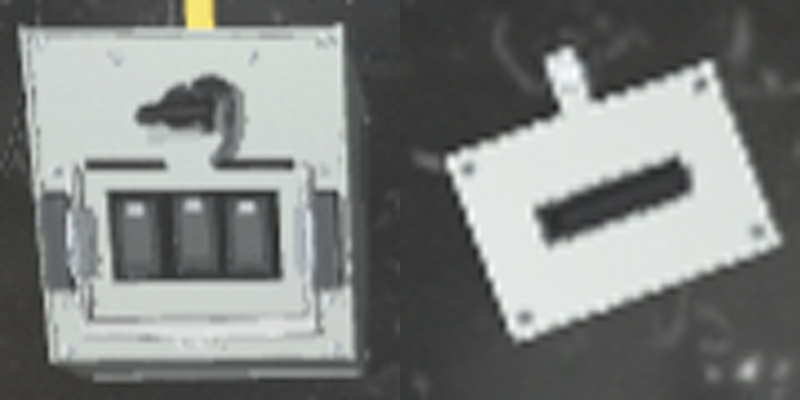

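The crop shows the box's face corners at (20,28), (343,28), (358,362) and (52,362), and the bay at (110–282, 190–280). The cover's corners, in the right half, are at (50,158), (312,62), (380,240) and (120,340).

```bash
python3 - <<'E'
from h import *
from scipy.optimize import least_squares
c=cam("top")
A=np.array([(20,28),(343,28),(358,362),(52,362)])/(400/90)+[165,130]-.4
B=np.array([(50,158),(312,62),(380,240),(120,340)])/(400/60)+[320,210]-.4
bay=np.array([(110,190),(280,191),(282,280),(112,280)])/(400/90)+[165,130]-.4
def fit(L,P,x0):
    f=lambda x:(proj(c,(np.array(L)@R.from_euler('z',x[2]).as_matrix().T)+[x[0],x[1],0])-P).ravel()
    r=least_squares(f,x0);print(r.x,np.round(r.fun,1));return r.x
b=fit([(.09,.091,.178),(.09,-.091,.178),(-.09,-.091,.092),(-.09,.091,.092)],A,[.45,.1,0])
f=fit([(.042,.062,.006),(.042,-.062,.006),(-.042,-.062,.006),(-.042,.062,.006)],B,[.3,-.2,.3])
Rb=R.from_euler('z',b[2]).as_matrix()
n=Rb@[-np.sin(np.radians(25)),0,np.cos(np.radians(25))]
p=np.array([b[0],b[1],.135])
q=np.array([onplane(c,*u,p,n) for u in bay]);print(q,q.mean(0),Rb.T@(q.mean(0)-[b[0],b[1],0]))
for nm,u,v,z in [("wash",405,285,.15),("dropper",398,333,.06),("carton",211,364,.022),("sd",590,328,.01),("sd tip",550,333,.0),("sdend",620,326,.01)]:
    print(nm,onz(c,u*.7,v*.7,z))
E
```

```text
[0.60994427 0.08251785 0.01330714] [ 0.2  0.1  0.2 -0.2 -0.5 -0.2  0.1  0.3]
[ 0.45032309 -0.31224151  0.35779331] [-0.4 -0.1  0.1 -0.4  0.7  0.2 -0.4  0.2]
[[0.61506057 0.13081305 0.13768523]
 [0.61530376 0.03207359 0.13718594]
 [0.5665773  0.03274267 0.11447058]
 [0.56584058 0.13312133 0.11474993]] [0.59069555 0.08218766 0.12602292] [-1.92514103e-02 -7.40241655e-05  1.26022920e-01]
wash [ 0.54383595 -0.11292119  0.15      ]
dropper [ 0.46420795 -0.10088464  0.06      ]
carton [0.40342148 0.26665434 0.022     ]
sd [ 0.47964988 -0.48839452  0.01      ]
sd tip [ 0.46970895 -0.40990145  0.        ]
sdend [ 0.48406017 -0.54938613  0.01      ]
```

```bash
cat >> h.py <<'E'
import json,os
YAW=.0133; SEAT=np.array([.5907,.0822,.1260])
if os.path.exists('seat.json'): YAW,SEAT=json.load(open('seat.json')); SEAT=np.array(SEAT)
RS=R.from_euler('zy',[YAW,-np.radians(25)]).as_matrix() # cols: uphill, left, normal
def seatp(x,y,z): return SEAT+RS@[x,y,z]
RT=np.column_stack([RS[:,1],RS[:,0],-RS[:,2]])  # tool: x=left,y=uphill,z=in
E
python3 -c "
from h import *
print(RT,seatp(0,0,.2),go(seatp(0,0,.2),RT),go(seatp(-.02,0,.15),RT))"
```

```text
[[-0.01205354  0.90622763  0.42261826]
 [ 0.99991156  0.01329961 -0.        ]
 [-0.00562066  0.42258088 -0.90630779]] [0.50617635 0.0822     0.30726156] (array([-9.21 , -6.979, -1.641]), array([-2.68 , -2.002,  8.893])) (array([-9.27 , -6.965, -0.566]), array([-2.68 , -2.002,  8.893]))
```

```bash
python3 -m inch '-0.6 0 -1.2 0 0 0 1; -1.8 -1 -2.4 -.5 -.4 1.7 1; -3 -2 -3 -1 -.8 3.4 1; -4.2 -3 -3 -1.3 -1 4.5 1; -5.4 -4 -3 -1.6 -1.2 5.4 1'; python3 -c "
from h import *
s=get_state();print(s['tool_pos'],s['time'],go(seatp(0,0,.18),RT))"
```

```text
time: 0.78
tool_pos: [0.3209, 0.3508, 0.3684]
tool_rot: [1.422, 2.58, 0.269]
force: [0.9, 0.2, 1.2]
finger_gap: 0.092
grip_force: 0.0
[0.32091661 0.35075019 0.36841953] 0.775 (array([-6.473, -0.055,  2.113]), array([-1.16 , -0.863,  3.818]))
```

```bash
python3 -m inch '-1.2 0 0.3 -.2 -.2 0.8 0.2; -2.4 0 0.7 -.5 -.4 1.7 0; -3.6 0 1.2 -.8 -.6 2.6 0; -4.8 0 1.6 -1.1 -.8 3.6 0; -6 0 2 -1.16 -.86 3.82 0' 20; python3 - <<'E'
from h import *
s=get_state();print(s['tool_pos'],s['time'],s['qpos'],go(seatp(0,0,.18),RT))
c=cam("wrist");i=snapshot("wrist");print(c)
cv2.imwrite("pics/w1.png",cv2.resize(i,(800,600),interpolation=cv2.INTER_CUBIC))
E
```

```text
time: 1.4
tool_pos: [0.5007, 0.1077, 0.2927]
tool_rot: [1.963, 1.997, 0.433]
force: [-0.2, 1.3, 0.4]
finger_gap: 0.0437
grip_force: 0.0
[0.50069545 0.10773826 0.29270682] 1.4 [-0.03327896 -0.39690133  2.02761577  0.01619727  1.07757033 -0.05487136] (array([-0.515,  0.214,  0.182]), array([-0.02 , -0.002,  0.026]))
(array([[342.61363369,   0.        , 281.76238733],
       [  0.        , 342.61363369, 205.0162692 ],
       [  0.        ,   0.        ,   1.        ]]), array([0.43283583, 0.17928223, 0.43720468]), array([[ 0.90761315,  0.09215131, -0.40956869],
       [ 0.01744806,  0.96648724,  0.25612102],
       [ 0.4194448 , -0.23960498,  0.87558867]]))
```

View pics/w1.png

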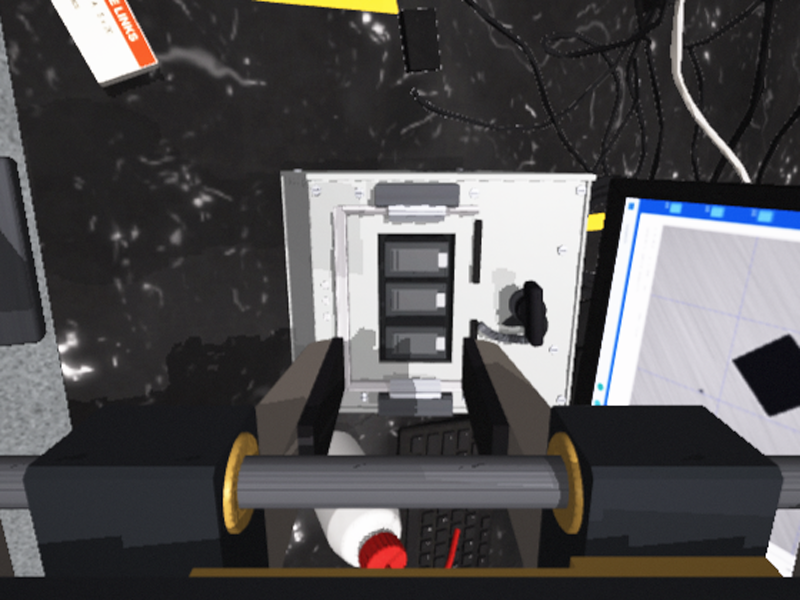

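The wrist view shows the bay corners at (379,234), (455,234), (451,361) and (378,360). The face's left edge runs from (283,171) to (595,175), and the wing is near (533,312).

```bash
python3 - <<'E'
from h import *
c=cam("wrist")
k=.7
for (u,v) in [(379,234),(455,234),(453,361),(378,360)]:
    p=onplane(c,u*k-.2,v*k-.2,SEAT,RS[:,2]);print(p,RS.T@(p-SEAT))
for n,(u,v) in {"FL":(285,171),"BL":(595,175)}.items():
    p=onplane(c,u*k,v*k,SEAT,RS[:,2]);print(n,RS.T@(p-SEAT))
# wing top & predicted relay/housings pixels
for P in [(0,.059,.007),(0,-.0595,.007),(.079,0,.042),(.079,.021,.042),(.079,-.021,.042)]: print(P,proj(c,seatp(*P))/k)
i=snapshot("wrist");cv2.imwrite("pics/w2.png",cv2.resize(i[105:300,185:395],(800,743))[:600])
E
```

```text
[0.56509933 0.12357271 0.11406221] [-2.76944756e-02  4.17447298e-02  3.99480262e-17]
[0.61380678 0.12431864 0.13677487] [ 2.60534181e-02  4.17758342e-02 -9.32329061e-18]
[0.61602096 0.0276599  0.13780736] [ 2.72107577e-02 -5.49068436e-02 -3.01591344e-18]
[0.56443313 0.02759226 0.11375156] [-2.97059779e-02 -5.42174552e-02 -2.30491933e-17]
FL [-9.13760535e-02  8.48294627e-02  7.73943304e-18]
BL [1.20867904e-01 8.21380481e-02 8.07139572e-17]
(0, 0.059, 0.007) [[418.30502743 210.09301263]]
(0, -0.0595, 0.007) [[417.01080335 370.04941662]]
(0.079, 0, 0.042) [[541.24662265 307.68909252]]
(0.079, 0.021, 0.042) [[543.69626165 276.02225086]]
(0.079, -0.021, 0.042) [[538.88086073 338.271643  ]]
```

View pics/w2.png

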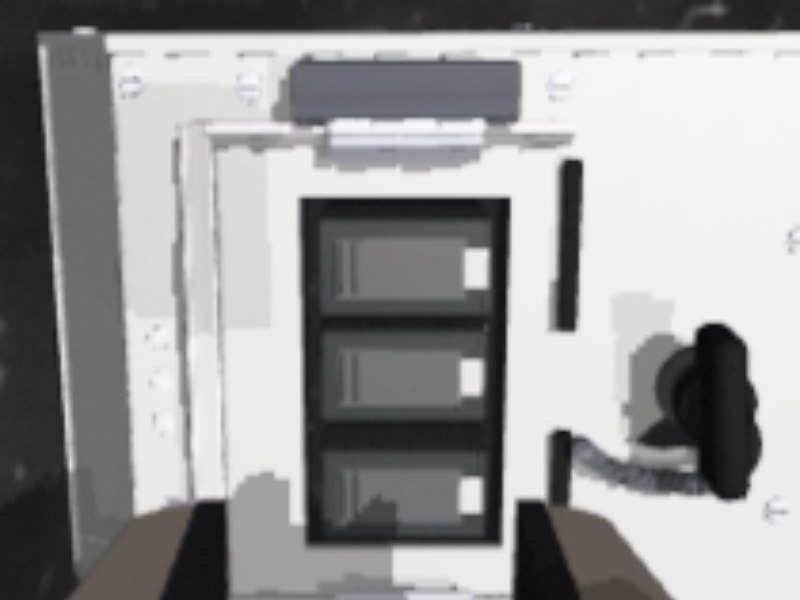

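The enlarged crop shows the bay corners at (301,198), (510,198), (502,545) and (307,545). The wing's top runs from (722,330) to (728,495). The first wrist picture may have been taken while the arm was still settling, so I recompute with this one.

```bash
python3 - <<'E'
from h import *
c=cam("wrist");s=get_state();print(s['time'],np.abs(s['qd']).max(),c[1],s['tool_pos'])
P=np.array([(301,198),(510,198),(502,545),(307,545)])/3.81+[184.7,104.7]
for n,c2 in(("w",c),):
    from scipy.optimize import least_squares
    def f(x):
        Rz=R.from_euler('zy',[x[3],-np.radians(25)]).as_matrix()
        L=np.array([(-.028,.05,0),(.028,.05,0),(.028,-.05,0),(-.028,-.05,0)])@Rz.T+x[:3]
        return (proj(c,L)-P).ravel()
    r=least_squares(f,[*SEAT,YAW]);print(r.x,np.round(r.fun,1))
    for p in P:
        q=onplane(c,*p,SEAT,RS[:,2]);print(np.round(RS.T@(q-SEAT),4))
for p in [(722,330),(728,495)]:
    q=onplane(c,p[0]/3.81+184.7,p[1]/3.81+104.7,seatp(0,0,.042),RS[:,2]);print(np.round(RS.T@(q-SEAT),4))
for P in [(-.09/np.cos(.436)+.021,.091,0),(0,.0595,.007),(.041,.02,0),(.041,.05,0),(-.049,0,.015)]: print(P,(proj(c,seatp(*P))-[184.7,104.7])*3.81)
E
```

```text
1.5 0.0957509748117108 [0.43439024 0.17663591 0.43537163] [0.5011343  0.10444556 0.29065519]
[0.59027186 0.08341733 0.12017491 0.01623929] [ 0.1  0.  -0.  -0.1 -0.1  0.   0.1  0.1]
[-0.0308  0.0518 -0.    ]
[ 0.0246  0.0518 -0.    ]
[ 0.025  -0.0465  0.    ]
[-0.0305 -0.0467  0.    ]
[0.0718 0.0256 0.042 ]
[ 0.0761 -0.0161  0.042 ]
(np.float64(-0.07828863241320029), 0.091, 0) [[114.23359268  45.42884677]]
(0, 0.0595, 0.007) [[418.12373647 171.57660585]]
(0.041, 0.02, 0) [[567.5635562  315.85922762]]
(0.041, 0.05, 0) [[571.93462094 204.97688331]]
(-0.049, 0, 0.015) [[231.49066206 401.586939  ]]
```

```bash
python3 -m inch '-.5 0 0 0 0 0 0; -1.1 .1 0 0 0 0 0; -1.1 .1 0 0 0 0 0; -1.1 .1 0 0 0 0 0;-1.1 .1 0 0 0 0 0'; python3 -m inch '0 0 0 0 0 0 0;0 0 0 0 0 0 0;0 0 0 0 0 0 0;0 0 0 0 0 0 0;0 0 0 0 0 0 0' | tail -1; python3 - <<'E'
from h import *
s=get_state();print(s['tool_pos'],s['time'],np.abs(s['qd']).max(),s['force'])
c=cam("wrist");i=snapshot("wrist")
np.savez("w3.npz",K=c[0],e=c[1],O=c[2],i=i)
cv2.imwrite("pics/w3.png",cv2.resize(i[60:255,170:430],(800,600),interpolation=cv2.INTER_CUBIC))
E
```

```text
time: 2.12
tool_pos: [0.5056, 0.0555, 0.2959]
tool_rot: [1.961, 2.001, 0.432]
force: [-0.6, -0.3, 0.6]
finger_gap: 0.0005
grip_force: 0.0
grip_force: 0.0
[0.50590052 0.05429451 0.29596107] 2.75 0.002211413214101262 [ 0.3384403  -0.74791363 -0.31628529]
```

View pics/w3.png

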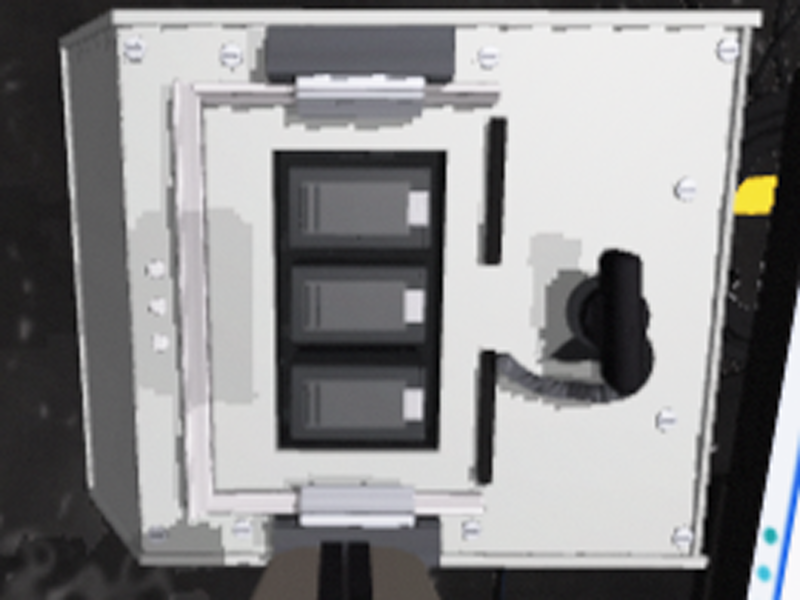

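The settled view shows the bay corners at (274,152), (446,151), (439,450) and (278,450). The wing's top runs from (620,255) to (628,390), and the seal faces are at about x=486 (left) and 479 (right).

```bash
python3 - <<'E'
from h import *
from scipy.optimize import least_squares
d=np.load("w3.npz");c=(d['K'],d['e'],d['O'])
k=800/260
px=lambda P:np.array(P,float)/[k,600/195]+[169.7,59.7]
W=px([(274,152),(446,151),(439,450),(278,450)])
L=np.array([(-.028,.05,0),(.028,.05,0),(.028,-.05,0),(-.028,-.05,0)])
ct=cam("top");T=np.array([(110,190),(280,191),(282,280),(112,280)])/(400/90)+[165,130]-.4
def f(x,w=1,t=1):
    Rz=R.from_euler('zy',[x[3],-np.radians(25)]).as_matrix();Q=L@Rz.T+x[:3]
    return np.r_[w*(proj(c,Q)-W).ravel(),t*(proj(ct,Q)-T).ravel()]
for a in((1,0),(1,.5),(1,1)):
    r=least_squares(f,[*SEAT,YAW],args=a);print(np.round(r.x,4),np.round(r.fun,1))
g=least_squares(lambda y:f([*y[:2],.126,y[2]],1,0),[.59,.08,.01]);print("z fixed",g.x,np.round(g.fun[:8],1))
for p,h in [((620,255),.042),((628,390),.042),((112,20),0),((755,24),0),((140,555),0),((700,558),0),((486,190),.006),((479,420),.006)]:
    q=onplane(c,*px(p),seatp(0,0,h),RS[:,2]);print(p,np.round(RS.T@(q-SEAT),4))
E
```

```text
[0.5917 0.081  0.1209 0.0187] [-0.2 -0.1  0.1  0.2  0.  -0.   0.1 -0.1  0.   0.  -0.  -0.  -0.  -0.
  0.   0. ]
[ 0.5931  0.0807  0.1177 -0.0123] [  1.4  -0.7   1.2   1.4  -1.8   0.2  -1.3  -1.5   1.   10.  -18.7  -0.5
   0.3 -10.2  19.7   0.2]
[ 0.5956  0.0805  0.111  -0.1073] [  6.1  -2.7   4.3   4.8  -7.4   0.6  -5.5  -5.6   1.7  17.6 -35.6  -3.1
   2.  -18.9  38.7   1.5]
z fixed [0.58934552 0.0815975  0.01881513] [-0.6 -0.8  0.6 -0.5  0.5  0.8 -0.3  0.8]
(620, 255) [0.0731 0.0199 0.042 ]
(628, 390) [ 0.0784 -0.0196  0.042 ]
(112, 20) [-0.0788  0.0876 -0.    ]
(755, 24) [ 0.1204  0.0875 -0.    ]
(140, 555) [-0.0778 -0.0887 -0.    ]
(700, 558) [ 0.1196 -0.0884 -0.    ]
(486, 190) [0.0384 0.0372 0.006 ]
(479, 420) [ 0.0391 -0.0376  0.006 ]
```

```bash
python3 - <<'E'
from h import *
from scipy.optimize import least_squares
d=np.load("w3.npz");c=(d['K'],d['e'],d['O'])
k=800/260
px=lambda P:np.array(P,float)/[k,600/195]+[169.7,59.7]
W=px([(274,152),(446,151),(439,450),(278,450),(620,255),(628,390)])
L=np.array([(-.028,.05,0),(.028,.05,0),(.028,-.05,0),(-.028,-.05,0),(.079,.02,.042),(.079,-.02,.042)])
ct=cam("top");T=np.array([(112,280),(110,190),(280,191),(282,280)])/(400/90)+[165,130]-.4
def f(x,w=1,t=1):
    Rz=R.from_euler('zy',[x[3],-np.radians(25)]).as_matrix();Q=L@Rz.T+x[:3]
    return np.r_[w*(proj(c,Q)-W).ravel()*np.r_[np.ones(8),.3*np.ones(4)],t*(proj(ct,Q[[0,1,2,3]])-T).ravel()]
for a in((1,0),(1,.5),(1,1),(0,1)):
    r=least_squares(f,[*SEAT,YAW],args=a);print(np.round(r.x,4),np.round(r.fun,1))
json.dump([.015,[.5905,.0818,.1235]],open('seat.json','w'))
E
python3 -c "
from h import *
for P in [(0,.032,.030),(0,0,.030),(0,-.032,.030)]: print(go(seatp(*P),RT))"
```

```text
[0.5918 0.081  0.1206 0.0197] [-0.3 -0.1 -0.   0.2  0.  -0.1  0.1 -0.1  1.   0.1 -0.6 -0.   0.   0.
  0.   0.   0.  -0.   0.   0. ]
[0.5915 0.0811 0.1212 0.0188] [-0.3 -0.3  0.1  0.1  0.  -0.   0.  -0.1  1.1  0.1 -0.6  0.   0.7  0.3
  0.1  0.   0.2 -0.3  0.5  0.1]
[0.5911 0.0814 0.1221 0.0167] [-0.2 -0.6  0.3 -0.2  0.   0.  -0.1 -0.1  1.2  0.1 -0.5  0.   1.3  0.6
 -0.   0.1  0.2 -0.5  0.9  0.3]
[ 0.5929  0.0843  0.1148 -0.0043] [-0.  -0.  -0.  -0.  -0.  -0.  -0.  -0.   0.  -0.  -0.  -0.   0.6  0.
 -0.3 -0.4 -0.2 -0.1 -0.   0.5]
(array([1.187, 0.099, 3.241]), array([-0.025, -0.003,  0.025]))
(array([0.547, 0.097, 3.241]), array([-0.025, -0.003,  0.025]))
(array([-0.093,  0.095,  3.241]), array([-0.025, -0.003,  0.025]))
```

```bash
python3 - <<'E'
import json;json.dump([.015,[.5911,.0815,.1215]],open('seat.json','w'))
E
python3 -m inch '-.1 .1 1 0 0 0 0;-.1 .1 2 0 0 0 0;-.1 .1 2.8 0 0 0 0;-.1 .1 3.2 0 0 0 0;-.1 .1 3.2 0 0 0 0'; cat > st.py <<'E'
from h import *
s=get_state();p=RS.T@(s['tool_pos']-SEAT);f=RS.T@s['force']
print('t',round(s['time'],2),'seat xyz mm',np.round(p*1e3,1),'F',np.round(f,1),'turn to RT',go(SEAT,RT,s)[1],'gap',round(s['finger_gap'],4),'qd',np.abs(s['qd']).max().round(3))
E
python3 st.py
```

```text
time: 3.42
tool_pos: [0.5766, 0.0496, 0.1508]
tool_rot: [1.965, 2.002, 0.429]
force: [-0.3, 0.6, 0.6]
finger_gap: 0.0006
grip_force: 0.0
t 3.42 seat xyz mm [ -1.2 -31.9  32.7] F [-0.   0.6  0.7] turn to RT [-0.053 -0.008  0.024] gap 0.0006 qd 0.048
```

```bash
python3 -m inch '0 0 .2 0 0 0 0;0 0 .32 0 0 0 0;0 0 .40 0 0 0 0;0 0 .44 0 0 0 0;0 0 .44 0 0 0 0' >/dev/null; python3 st.py;  python3 -m inch '0 0 .03 0 0 0 0;0 0 .06 0 0 0 0;0 0 .06 0 0 0 0;0 0 .06 0 0 0 0;0 0 .06 0 0 0 0' >/dev/null; python3 st.py
```

```text
t 4.05 seat xyz mm [  1.5 -32.1  13. ] F [-2.2 -0.7  9.2] turn to RT [-0.016 -0.002  0.029] gap 0.0002 qd 0.001
t 4.67 seat xyz mm [  1.6 -32.   12.7] F [-14.8  -2.1  48.6] turn to RT [-0.034 -0.001  0.043] gap 0.0002 qd 0.002
```

```bash
python3 - <<'E'
import json;json.dump([.015,[.5895,.0815,.1249]],open('seat.json','w'))
E
python3 -m inch '0 0 -.3 0 0 0 0;.2 0 -.5 0 0 0 0;.64 0 -.5 0 0 0 0;.64 0 -.5 0 0 0 0;.64 0 -.5 0 0 0 0' >/dev/null; python3 st.py;  python3 -m inch '0 0 .2 0 0 0 0;0 0 .32 0 0 0 0;0 0 .40 0 0 0 0;0 0 .43 0 0 0 0;0 0 .43 0 0 0 0' >/dev/null; python3 st.py
```

```text
t 5.3 seat xyz mm [ 0.1  0.1 30.1] F [ 0.1 -0.5  0.3] turn to RT [-0.029 -0.005  0.03 ] gap 0.0008 qd 0.012
t 5.92 seat xyz mm [-0.1 -0.3  9.4] F [-6.8 -1.2 14.5] turn to RT [-0.042 -0.001  0.031] gap 0.0001 qd 0.003
```

```bash
python3 -m inch '0 0 .04 0 0 0 0;0 0 .04 0 0 0 0;0 0 .04 0 0 0 0;0 0 .04 0 0 0 0;0 0 .04 0 0 0 0' >/dev/null; python3 st.py
python3 -m inch '0 0 -.3 0 0 0 0;.2 0 -.5 0 0 0 0;.64 0 -.5 0 0 0 0;.64 0 -.5 0 0 0 0;.64 0 -.5 0 0 0 0' >/dev/null; python3 st.py;  python3 -m inch '0 0 .2 0 0 0 0;0 0 .32 0 0 0 0;0 0 .40 0 0 0 0;0 0 .46 0 0 0 0;0 0 .46 0 0 0 0' >/dev/null; python3 st.py
```

```text
t 6.55 seat xyz mm [-0.  -0.2  9.2] F [-15.   -3.6  39.4] turn to RT [-0.052  0.001  0.039] gap 0.0006 qd 0.002
t 7.17 seat xyz mm [ 0.1 32.  31.7] F [ 0.2  0.3 -0.1] turn to RT [-0.029 -0.004  0.03 ] gap 0.0003 qd 0.013
t 7.8 seat xyz mm [ 0.4 31.6  9.6] F [-5.3 -3.1 17.6] turn to RT [-0.033  0.001  0.03 ] gap 0.0003 qd 0.005
```

```bash
python3 -m inch '0 0 .04 0 0 0 0;0 0 .04 0 0 0 0;0 0 -.3 0 0 0 0;0 0 -1.5 0 0 0 0.3;0 0 -2.6 0 0 0 .6' >/dev/null; python3 st.py
python3 - <<'E'
from h import *
c=R.from_euler('z',.358).as_matrix();RC=np.column_stack([c[:,1],c[:,0],-c[:,2]])
print(go([.4503,-.3122,.26],RC), go([.4503,-.3122,.12],RC))
E
```

```text
t 8.43 seat xyz mm [  0.   31.8 139.7] F [ 1.6 -0.7  1.1] turn to RT [-0.035 -0.004  0.023] gap 0.0186 qd 0.96
(array([-8.482, -1.531, -0.828]), array([ 3.05 ,  0.577, -2.395])) (array([-8.462, -2.702,  1.715]), array([ 3.05 ,  0.577, -2.395]))
```

```bash
python3 -m inch '-.8 -.2 -.4 .3 .1 -.3 .8;-2 -.4 -.8 .8 .2 -.6 .9;-3.2 -.6 -.8 1.3 .3 -1 .9;-4.4 -.8 -.8 1.8 .4 -1.4 .9;-5.6 -1 -.8 2.2 .45 -1.8 .9' | head -2; python3 - <<'E'
from h import *
c=R.from_euler('z',.358).as_matrix();RC=np.column_stack([c[:,1],c[:,0],-c[:,2]])
print(go([.4503,-.3122,.22],RC))
E
```

```text
time: 9.05
tool_pos: [0.4732, -0.1699, 0.2679]
(array([-2.599, -1.326,  0.845]), array([ 0.851,  0.144, -0.581]))
```

```bash
python3 -m inch '-1.2 -.5 0.2 .4 .1 -.3 .9;-2.4 -1.1 .6 .85 .14 -.58 .9;-2.6 -1.3 .8 .85 .14 -.58 .9;-2.6 -1.3 .8 .85 .14 -.58 .9;-2.6 -1.3 .8 .85 .14 -.58 .9' | head -2;python3 -m inch '0 0 0 0 0 0 .9;0 0 0 0 0 0 .9;0 0 0 0 0 0 .9;0 0 0 0 0 0 .9;0 0 0 0 0 0 .9' | head -2; python3 - <<'E'
from h import *
s=get_state();print(np.abs(s['qd']).max(),s['qpos'])
k=cam("wrist");i=snapshot("wrist")
np.savez("w4.npz",K=k[0],e=k[1],O=k[2],i=i)
cc=R.from_euler('z',.358).as_matrix();RC=np.column_stack([cc[:,1],cc[:,0],-cc[:,2]])
print(go([.4503,-.3122,.10],RC))
cv2.imwrite("pics/w4.png",cv2.resize(i,(800,600),interpolation=cv2.INTER_CUBIC))
L=np.array([(.042,.062,.006),(.042,-.062,.006),(-.042,-.062,.006),(-.042,.062,.006),(.058,0,.017),(0,.03,.03),(0,-.03,.03)])
print((proj(k,L@cc.T+[.4503,-.3122,0])/.7).round())
E
```

```text
time: 9.68
tool_pos: [0.452, -0.3088, 0.223]
time: 10.3
tool_pos: [0.4517, -0.3094, 0.2228]
0.0027205579437391166 [-8.21938930e-01  8.81853426e-02  1.67951168e+00  9.74605454e-04
  1.37234579e+00 -1.17918439e+00]
(array([-0.039, -0.049,  2.456]), array([ 0.011,  0.008, -0.007]))
[[455. 179.]
 [451. 335.]
 [348. 335.]
 [343. 179.]
 [476. 263.]
 [399. 226.]
 [400. 306.]]
```

View pics/w4.png

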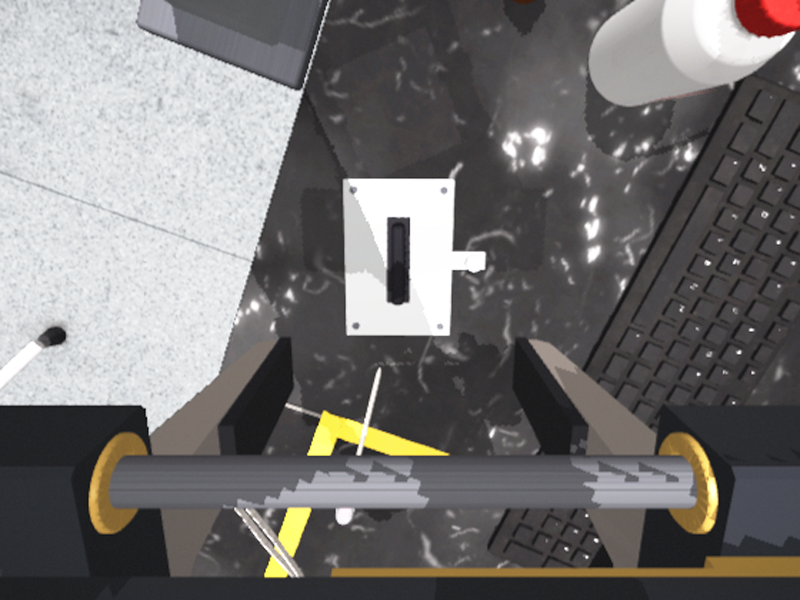

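The picture shows the cover's corners at (343,180), (455,179), (450,335) and (347,335), and its stud at (476,262). All are within 1 px of the prediction, so I descend with a narrow opening.

```bash
python3 -m inch '-.04 -.05 .8 0 0 0 .4;-.04 -.05 1.8 0 0 0 .4;-.04 -.05 2.8 0 0 0 .4;-.04 -.05 3.5 0 0 0 .4;-.04 -.05 3.5 0 0 0 .4' ;python3 -m inch '0 0 .2 0 0 0 .4;0 0 .4 0 0 0 .4;0 0 .55 0 0 0 .4;0 0 .55 0 0 0 .4;0 0 .55 0 0 0 .4'
```

```text
time: 10.98
tool_pos: [0.4485, -0.3103, 0.0449]
tool_rot: [-1.789, -2.576, -0.003]
force: [-0.0, 0.7, 0.8]
finger_gap: 0.0372
grip_force: 0.0
time: 11.6
tool_pos: [0.4506, -0.3125, 0.0205]
tool_rot: [1.79, 2.579, 0.001]
force: [0.3, 0.3, -0.5]
finger_gap: 0.0368
grip_force: 0.0
```

```bash
python3 -m inch '0 0 .03 0 0 0 .4;0 0 .03 0 0 0 .2;0 0 .03 0 0 0 0;0 0 .03 0 0 0 0;0 0 .03 0 0 0 0' 45;python3 -m inch '0 0 0 0 0 0 0;0 0 -.2 0 0 0 0;0 0 -.8 0 0 0 0;0 0 -1.6 0 0 0 0;0 0 -2 0 0 0 0'
```

```text
time: 12.22
tool_pos: [0.4504, -0.3124, 0.0189]
tool_rot: [1.791, 2.579, 0.001]
force: [0.2, -0.1, -0.8]
finger_gap: 0.0095
grip_force: 45.0
time: 12.85
tool_pos: [0.4511, -0.3131, 0.1217]
tool_rot: [1.789, 2.576, -0.0]
force: [-0.1, -0.7, -1.8]
finger_gap: 0.0099
grip_force: 45.0
```

```bash
python3 -m inch '0 0 -1 0 0 0 0;0 0 -2 0 0 0 0;1 .5 -3 0 0 0 0;2.2 1 -3.4 0 0 0 0;3.4 1.5 -3.4 -.5 0 .3 0' | head -2; python3 - <<'E'
from h import *
print(seatp(-.004,0,.14),go(seatp(-.004,0,.18),RT),go(seatp(-.004,0,.10),RT))
E
```

```text
time: 13.48
tool_pos: [0.4612, -0.1438, 0.29]
[0.52670862 0.08144    0.25009281] (array([3.984, 2.306, 0.239]), array([-2.552, -0.576,  2.088])) (array([3.778, 2.837, 1.734]), array([-2.552, -0.576,  2.088]))
```

```bash
python3 -m inch '1.2 .5 0 -.6 -.1 .4 0;2.4 1.1 0 -1.2 -.3 1 0;3.6 1.8 .1 -1.9 -.5 1.6 0;3.9 2.2 .2 -2.5 -.57 2.08 0;3.9 2.3 .24 -2.55 -.57 2.09 0' | head -2;  python3 -m inch '0 0 0.3 0 0 0 0;0 0 .8 0 0 0 0;0 0 1.2 0 0 0 0;0 0 1.2 0 0 0 0;0 0 1.2 0 0 0 0' | tail -2;  python3 st.py; python3 - <<'E'
from h import *
s=get_state();print(go(seatp(-.004,0,.06),RT))
E
```

```text
time: 14.1
tool_pos: [0.5082, 0.0785, 0.283]
finger_gap: 0.0096
grip_force: 45.0
t 14.72 seat xyz mm [ -5.4  -6.3 117.9] F [-0.8  0.4 -0.2] turn to RT [-0.04  -0.011 -0.01 ] gap 0.0096 qd 0.017
(array([0.125, 0.034, 1.158]), array([-0.04 , -0.011, -0.01 ]))
```

```bash
python3 -m inch '.1 .03 0.5 -.04 0 0 0;.12 .03 1 -.04 0 0 0;.12 .03 1.4 -.04 0 0 0;.12 .03 1.4 -.04 0 0 0;.12 .03 1.4 -.04 0 0 0' | tail -2;  python3 -m inch '0 0 0 0 0 0 0;0 0 0 0 0 0 0;0 0 0 0 0 0 0;0 0 0 0 0 0 0;0 0 0 0 0 0 0' | tail -1; python3 st.py; python3 - <<'E'
from h import *
k=cam("wrist");i=snapshot("wrist")
s=get_state();RR=R.from_rotvec(s['tool_rot']).as_matrix()
L=np.array([(.042,.062,.006),(.042,-.062,.006),(-.042,-.062,.006),(-.042,.062,.006)])
Q=np.array([s['tool_pos']+RR@[l[1],l[0],.0189-l[2]] for l in L])
S=np.array([seatp(*p) for p in [(0,.0595,.007),(0,-.0595,.007),(-.049,.04,.015),(-.049,-.04,.015),(.041,.03,.006),(-.049,.0636,.008),(.04,.0636,.008)]])
f=lambda P:((proj(k,P)-[150,50])*800/280).round()
print(f(Q),f(S))
cv2.imwrite("pics/w5.png",cv2.resize(i[50:260,150:430],(800,600),interpolation=cv2.INTER_CUBIC))
E
```

```text
finger_gap: 0.0095
grip_force: 45.0
grip_force: 45.0
t 15.97 seat xyz mm [-4.8  0.8 47.7] F [-1.1  0.4 -0.8] turn to RT [-0.001 -0.016 -0.002] gap 0.0098 qd 0.002
[[618. 241.]
 [580. 856.]
 [170. 856.]
 [132. 240.]] [[399. 250.]
 [396. 771.]
 [152. 353.]
 [174. 714.]
 [593. 393.]
 [153. 229.]
 [600. 230.]]
```

View pics/w5.png

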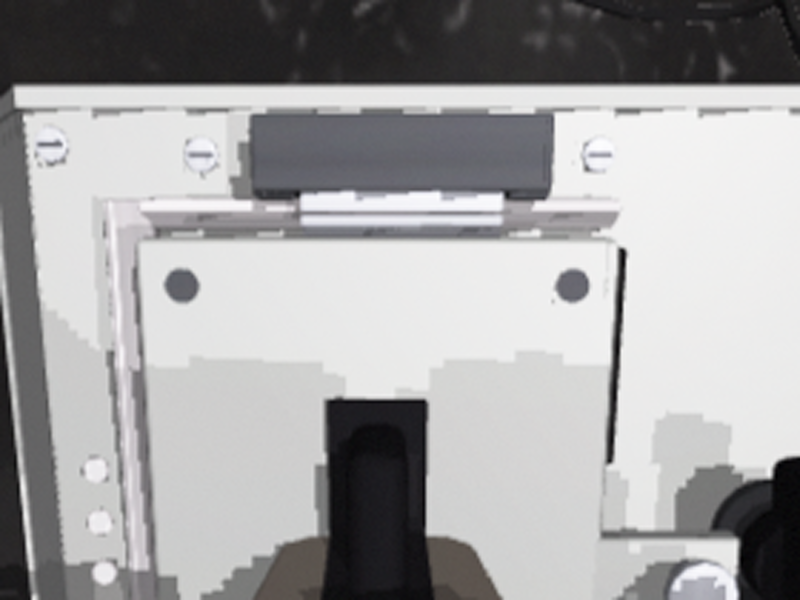

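The picture shows the cover's top corners at (138,240) and (612,241), as predicted. The catch nose is at 300–503, centre 401 against 399 predicted, and the rail edge is at about 226 against 229. The alignment is good, so I lower and press.

```bash
python3 -m inch '-.015 .015 .1 0 0 0 0;-.015 .015 .25 0 0 0 0;-.015 .015 .32 0 0 0 0;-.015 .015 .32 0 0 0 0;-.015 .015 .32 0 0 0 0' | tail -1; python3 st.py; python3 -m inch '0 0 .05 0 0 0 0;0 0 .1 0 0 0 0;0 0 .15 0 0 0 0;0 0 .18 0 0 0 0;0 0 .18 0 0 0 0' | tail -1; python3 st.py
```

```text
grip_force: 45.0
t 16.65 seat xyz mm [-4.1 -0.1 31.6] F [-0.2 -1.6 -1.1] turn to RT [-0.002 -0.014 -0.001] gap 0.0097 qd 0.003
grip_force: 45.0
t 17.27 seat xyz mm [-3.3  0.1 22.7] F [ 1.3 -1.8 -2.3] turn to RT [ 0.011 -0.016 -0.003] gap 0.0099 qd 0.004
```

```bash
python3 -m inch '0 0 .03 0 0 0 0;0 0 .06 0 0 0 0;0 0 .08 0 0 0 0;0 0 .08 0 0 0 0;0 0 .08 0 0 0 0' | tail -1; python3 st.py; python3 -m inch '0 0 .04 0 0 0 0;0 0 .06 0 0 0 0;0 0 .06 0 0 0 0;0 0 .06 0 0 0 0;0 0 .06 0 0 0 0' | tail -1; python3 st.py
```

```text
grip_force: 45.0
t 17.9 seat xyz mm [-4.9  0.4 19. ] F [-4.2 -0.2 11. ] turn to RT [-0.018 -0.019 -0.001] gap 0.01 qd 0.001
grip_force: 45.1
t 18.52 seat xyz mm [-4.8  0.4 18.9] F [-20.4  -3.6  54.3] turn to RT [-0.039 -0.016  0.013] gap 0.0095 qd 0.002
```

```bash
python3 -m inch '0 0 -.06 0 0 0 0;0 0 -.06 0 0 0 .3;0 0 -.06 0 0 0 .4;0 0 -.06 0 0 0 .4;0 0 -.3 0 0 0 .4' | tail -1; python3 -m inch '0 0 -.5 0 0 0 .4;-.3 0 -1.4 0 0 0 .4;-.6 .3 -1.8 0 0 0 .4;-.6 .3 -1.8 0 0 0 .4;-.6 .3 -1.8 0 0 0 .4' | tail -1;  python3 -m inch '0 0 0 0 0 0 .4;0 0 0 0 0 0 .4;0 0 0 0 0 0 .4;0 0 0 0 0 0 .4;0 0 0 0 0 0 .4' | tail -1; python3 st.py; python3 - <<'E'
from h import *
k=cam("wrist");i=snapshot("wrist")
f=lambda P:((proj(k,[seatp(*p) for p in P])-[150,50])*800/280).round()
for x in(-.005,):
    print(f([(.042+x,.062,.006),(-.042+x,.062,.006),(-.042+x,-.062,.006),(.042+x,-.062,.006),(.058+x,0,.017),(x,.03,.03),(x,-.03,.03)]))
print(f([(.079,.021,.042),(.079,-.021,.042)]))
np.savez("w6.npz",K=k[0],e=k[1],O=k[2],i=i)
cv2.imwrite("pics/w6.png",cv2.resize(i[50:260,150:430],(800,600),interpolation=cv2.INTER_CUBIC))
E
```

```text
grip_force: 0.0
grip_force: 0.0
grip_force: 0.0
t 20.4 seat xyz mm [ 11.  -30.1 120.6] F [ 0.2  0.1 -0.4] turn to RT [-0.    -0.016 -0.002] gap 0.0368 qd 0.002
[[474. 104.]
 [158. 104.]
 [181. 544.]
 [463. 544.]
 [531. 343.]
 [312. 232.]
 [315. 462.]]
[[658. 272.]
 [646. 441.]]
```

View pics/w6.png

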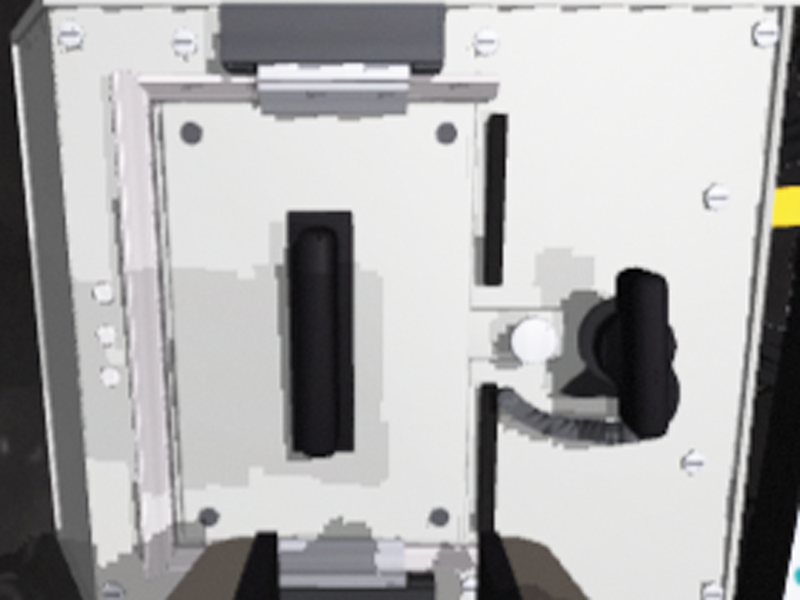

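The view shows the cover lying flush with both catch noses over its edges, the left one down to row 115 and the right from row 537. The stud is at (534,341). The wing runs from (642,270) to (648,437), about -0.1 rad. I check the distance to the monitor and compute the approach.

```bash
python3 - <<'E'
from h import *
c=cam("top")
for z in(.05,.15,.25,.3): print(z,onz(c,260*.7,150*.7,z),onz(c,350*.7,160*.7,z))
print(seatp(.174,0,.109))
print(go(seatp(.079,0,.075),RT),go(seatp(.079,0,.032),RT))
E
```

```text
0.05 [0.83328046 0.18099281 0.05      ] [ 0.81375924 -0.00142372  0.05      ]
0.15 [0.79206884 0.15392378 0.15      ] [ 0.77440688 -0.01111892  0.15      ]
0.25 [0.75085723 0.12685476 0.25      ] [ 0.73505451 -0.02081412  0.25      ]
0.3 [0.73025142 0.11332025 0.3       ] [ 0.71537833 -0.02566172  0.3       ]
[0.70111442 0.0841099  0.29721485]
(array([0.6  , 1.359, 0.914]), array([-0.   , -0.016, -0.002])) (array([0.598, 1.359, 1.774]), array([-0.   , -0.016, -0.002]))
```

```bash
python3 -m inch '.3 .6 0 0 0 -.3 .35;.6 1.36 .3 0 0 -.7 .35;.6 1.36 .8 0 0 -.7 .35;.6 1.36 .9 0 0 -.7 .35;.6 1.36 .9 0 0 -.7 .35' | tail -1; python3 st.py; python3 -m inch '0 0 .2 0 0 0 .35;0 0 .4 0 0 0 .35;0 0 .6 0 0 0 .35;0 0 .6 0 0 0 .35;0 0 .6 0 0 0 .35' | tail -1; python3 st.py
```

```text
grip_force: 0.0
t 21.07 seat xyz mm [78.4 -0.1 75.5] F [-0.1  0.1 -0.4] turn to RT [-0.007 -0.017  0.696] gap 0.0321 qd 0.022
grip_force: 0.0
t 21.7 seat xyz mm [79.1  0.1 45.7] F [0.6 0.4 0.6] turn to RT [ 0.002 -0.016  0.698] gap 0.0318 qd 0.007
```

```bash
python3 -m inch '0 0 .15 0 0 0 .35;0 0 .26 0 0 0 .35;0 0 .26 0 0 0 .35;0 0 .26 0 0 0 .35;0 0 .26 0 0 0 .35' | tail -1; python3 st.py; python3 -m inch '0 0 0 0 0 0 .2;0 0 0 0 0 0 0;0 0 0 0 0 0 0;0 0 0 0 0 0 0;0 0 0 0 0 0 0' 20| tail -1; python3 st.py
```

```text
grip_force: 0.0
t 22.32 seat xyz mm [79.2  0.1 32.9] F [0.5 0.  0.4] turn to RT [ 0.004 -0.016  0.699] gap 0.0321 qd 0.002
grip_force: 20.0
t 22.95 seat xyz mm [78.9  0.1 32.7] F [-1.4 -0.2  1.7] turn to RT [-0.002 -0.016  0.698] gap 0.0088 qd 0.002
```

```bash
python3 -m inch '0 0 0 0 0 .8 0;0 0 0 0 0 1.6 0;0 0 0 0 0 2.4 0;0 0 0 0 0 3.2 0;0 0 0 0 0 4 0' 30| tail -2; python3 st.py; python3 -m inch '0 0 0 0 0 .8 0;0 0 0 0 0 1.6 0;0 0 0 0 0 2.4 0;0 0 0 0 0 3.2 0;0 0 0 0 0 4 0'| tail -2; python3 st.py; python3 -c "
from h import *
s=get_state();print(s['ft_torque'],s['qpos'])"
```

```text
finger_gap: 0.009
grip_force: 30.0
t 23.57 seat xyz mm [78.7  0.1 32.7] F [-2.2  0.3  3.9] turn to RT [-0.01  -0.014 -3.325] gap 0.009 qd 0.887
finger_gap: 0.0092
grip_force: 30.0
t 24.2 seat xyz mm [78.5  0.2 32.7] F [-2.5  0.2  3.4] turn to RT [-0.018 -0.01  -7.323] gap 0.0092 qd 0.883
[-0.06011238  0.86104988  0.14001759] [-0.07365477  0.08382762  1.81519255  0.04610539  0.80938596  0.90889484]
```

```bash
python3 -m inch '0 0 0 0 0 .8 0;0 0 0 0 0 1.6 0;0 0 0 0 0 2.4 0;0 0 0 0 0 3.2 0;0 0 0 0 0 3.2 0'| tail -2; python3 st.py; python3 -m inch '0 0 0 0 0 .2 0;0 0 0 0 0 .4 0;0 0 0 0 0 .4 0;0 0 0 0 0 .4 0;0 0 0 0 0 .4 0'| tail -2; python3 st.py; python3 -c "
from h import *
s=get_state();print(RS.T@s['ft_torque'])"
```

```text
finger_gap: 0.0087
grip_force: 30.0
t 24.82 seat xyz mm [78.4  0.5 32.7] F [-4.1  1.1  4.9] turn to RT [-2.4000e-02 -9.0000e-03 -1.0494e+01] gap 0.0087 qd 0.036
finger_gap: 0.0086
grip_force: 30.1
t 25.45 seat xyz mm [78.4  0.4 32.7] F [-3.3  1.2  5.6] turn to RT [-2.2000e-02 -7.0000e-03 -1.0875e+01] gap 0.0086 qd 0.002
[0.26784767 1.00088307 0.41442556]
```

```bash
python3 -m inch '0 0 0 0 0 0 .2;0 0 0 0 0 0 .35;0 0 0 0 0 0 .35;0 0 -.4 0 0 0 .35;0 0 -1 0 0 0 .35'| tail -2; python3 -m inch '0 0 -.6 0 0 0 .35;0 -1 -1.4 0 0 -1 .35;0 -1.5 -2 0 0 -2 .35;0 -1.5 -2 0 0 -2.6 .35;0 -1.5 -2 0 0 -2.6 .35'| tail -1;python3 -m inch '0 0 0 0 0 -1.2 .35;0 0 0 0 0 -2.4 .35;0 0 0 0 0 -3.6 .35;0 0 0 0 0 -4.8 .35;0 0 0 0 0 -4.8 .35'| tail -1;python3 -m inch '0 0 0 0 0 -1.2 .35;0 0 0 0 0 -2.4 .35;0 0 0 0 0 -3 .35;0 0 0 0 0 -3 .35;0 0 0 0 0 -3 .35'| tail -1; python3 -m inch '0 0 0 0 0 0 .35;0 0 0 0 0 0 .35;0 0 0 0 0 0 .35;0 0 0 0 0 0 .35;0 0 0 0 0 0 .35'| tail -1; python3 st.py
python3 - <<'E'
from h import *
k=cam("wrist");i=snapshot("wrist")
f=lambda P:((proj(k,[seatp(*p) for p in P])-[150,50])*800/280).round()
for x in(0,-.004): print(f([(.042+x,.062,.006),(-.042+x,.062,.006),(.058+x,0,.017),(x,.03,.03)]))
print(f([(.1,0,.042),(.058,0,.042)]))
cv2.imwrite("pics/w7.png",cv2.resize(i[50:260,150:430],(800,600),interpolation=cv2.INTER_CUBIC))
E
```

```text
finger_gap: 0.0324
grip_force: 0.0
grip_force: 0.0
grip_force: 0.0
grip_force: 0.0
grip_force: 0.0
t 28.57 seat xyz mm [ 75.4  74.7 182.9] F [-0.6 -0.5  0.7] turn to RT [-0.    -0.016 -0.502] gap 0.0321 qd 0.001
[[285. 437.]
 [ 50. 452.]
 [342. 608.]
 [164. 553.]]
[[274. 437.]
 [ 39. 453.]
 [331. 608.]
 [153. 554.]]
[[465. 631.]
 [340. 639.]]
```

View pics/w7.png

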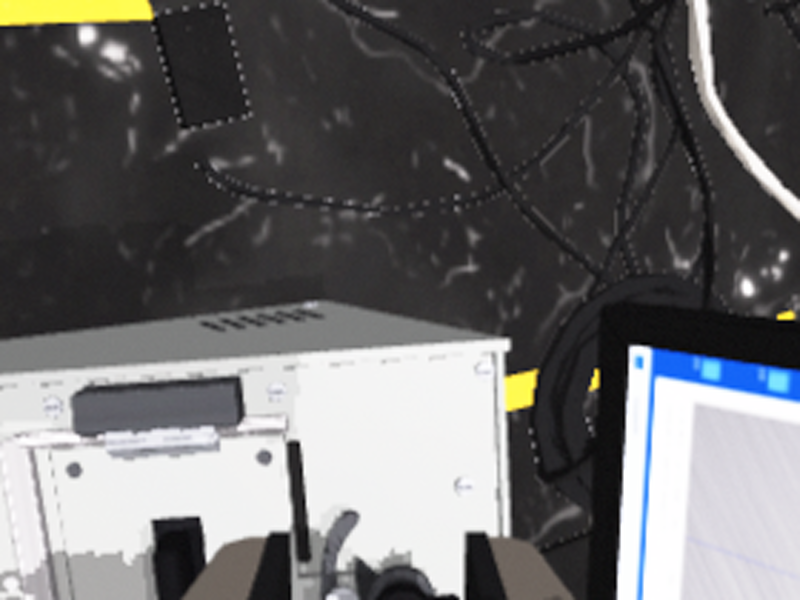

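The view shows the cover's upper edge at x≈287, against 285 predicted for x = 0 and 274 for undrawn. It touches the seal, the stud is at (342,597) and the cam plate has turned past it. The gripper is clear, so I hand in.

```bash
python3 -c "
from workcell import *
print(hand_in())"
```

```text
the job is handed in; nothing more can be done
None
```

The relay modules are pushed home, the cover is snapped in under both catches and drawn against the seal, and the cam lock is turned to about 1.5 rad (from the tool's angle; the wing was out of view in the last picture). The job was handed in at about 29 s with the gripper clear, and no verdict was returned.

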